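# Close a lever-lid tin on the treadle press and crate it

## Task

The tin on the bed of the treadle press still has its lid standing proud: slide the tin back until it sits home in the V-stop, then press the treadle right down to its stop so that the press arm pushes the lid fully home. Let the treadle come back up and stand the tin upright in a free cell of the divided crate, setting it down gently rather than dropping it. Do not knock the tin over, and leave the tins in the crate and the tools on the bench where they are.

Things in the scene. Friction and masses are not known exactly. Their poses are not given: they have to be found in the camera images.
- tin: the tin to close: plain tinplate, round, 50 mm across and 74 mm high to its rim, about 0.2 kg, the only tin on the press. Its round lid (42 mm across, slimmer than the tin) stands proud. Origin: centre of the underside, z up along the tin. It starts upright on the press bed, 60 to 85 mm in front of the V-stop position
- lid_top (a point): centre of the top face of that tin's lid: 81 mm above the tin's underside when fully proud, 75 mm when fully home
- lid (a joint): how far that lid has been pushed in: 0 fully proud, 0.006 m fully home (it then shows only 1 mm above the rim). It is a tight push fit: it needs about 2.5 N and stays where it is left
- press: treadle lid press, painted cast iron, bolted to the table: base 330 mm (its x) by 245 mm, 20 mm thick, bed on the left half, treadle on the right. Origin: under the middle of the base's length, 65 mm right of and 35 mm behind the nest; axes: x to the back, y left, z up. The arm's shaft lies 120 mm behind the nest, 97 mm above the bed
- nest (a point): point on the bed where the centre of the tin's underside lies when it touches both faces of the V-stop; axes as the press. The bed is flat, 20 mm above the table, reaches 65 mm either side and 130 mm forward (-x) of this point. The 90 degree steel V-stop behind it is open to -x and stands 34 mm above the bed
- press_pad (a point): centre of the face of the rubber pad (25 mm across) on the press arm. At rest the arm stands nearly upright, 75 mm or more behind the tin's middle (measured level), so the tin is free from above. Pressing the treadle swings it forward and down; at the treadle's stop the face lies on the nest's axis, 75 mm above the bed, level with a lid that is home
- treadle_pad (a point): centre of the top face of the treadle's foot plate (85 mm in the press's x, 64 mm wide), 135 mm to the right (-y) of the nest. At rest about 100 mm above the table, the plate sloping 17 degrees down to its hinge, which is 150 mm behind (+x) and 58 mm lower; at the stop 55 mm lower, 10 mm farther from the hinge, nearly level
- treadle (a joint): angle of the spring treadle: 0 at rest (up), 0.348 rad at its stop (down). It takes about 3 N on the plate to start and about 14 N at the stop with a lid under the arm; it springs back up when let go
- crate: shallow divided wooden crate, fixed to the table: 240 mm (its x) by 162 mm (its y) by 34 mm high, floor 6 mm thick, walls and dividers 6 mm thick standing 28 mm above that floor. 3 by 2 square cells, about 72 mm wide, on a 78 mm pitch in x and y. Origin: centre of its underside. Four cells hold closed tins, two are free
- free_cell_a (a point): centre of the floor of one free cell (78 mm to -x and 39 mm to +y of the crate's centre); axes are the crate's
- free_cell_b (a point): centre of the floor of the other free cell (middle of the -y row: 39 mm to -y of the crate's centre); axes are the crate's
- bench_block: steel bench block, 90 x 65 x 20 mm, lying on the table; bystander, origin under its centre
- loupe: black eye loupe, 38 mm across, 34 mm high; bystander, origin under its centre
- burnisher: slim hand tool with a wooden handle, 170 mm long, lying along x between press and crate; bystander
- hammer: hammer with a wooden handle, 240 mm long, lying on the left; bystander
- glass_jar: amber glass jar with a steel cap, 56 mm across, 80 mm high, on the right; bystander, origin under its centre
- punch_stand: round wooden stand with steel doming punches, 90 mm across, about 75 mm high, on the right; bystander, origin under its centre
- closed_tin1: closed tin standing in the crate: as the tin to close, 50 mm across, 74 mm to the rim, its lid home, 0.2 kg; bystander, origin: centre of the underside
- closed_tin2: closed tin standing in the crate: as the tin to close, 50 mm across, 74 mm to the rim, its lid home, 0.2 kg; bystander, origin: centre of the underside
- closed_tin3: closed tin standing in the crate: as the tin to close, 50 mm across, 74 mm to the rim, its lid home, 0.2 kg; bystander, origin: centre of the underside
- closed_tin4: closed tin standing in the crate: as the tin to close, 50 mm across, 74 mm to the rim, its lid home, 0.2 kg; bystander, origin: centre of the underside
There are look-alikes about, which are no part of the job. What is shaped like the tin but pink or red is not meant.

How it is judged:
On the way, in this order (a step that is already met when the one before it is completed fails the run):
1. the tin stands home in the V-stop (within 5 mm), upright (horizontal distance between tin and nest below 0.005 m and angle between tin's own z axis and vertical below 0.08 rad), for 0.2 s.
2. the treadle is down at its stop (within 0.008 rad) with the tin in the V-stop, and the lid is pushed home (at least 4.5 of its 6 mm) (value of joint treadle above 0.34 rad and value of joint lid above 0.0045 m and horizontal distance between tin and nest below 0.007 m), for 0.1 s.
At the end, for the whole second after the job is handed in: the tin stands upright (within 3.5 degrees) and still on the floor of one of the two free cells (its centre within 16 mm of the cell's, its underside within 4 mm of the crate's floor), its lid is home (at least 4.5 of its 6 mm), and the treadle is back up (below 0.03 rad) ((horizontal distance between tin and free_cell_a below 0.016 m or horizontal distance between tin and free_cell_b below 0.016 m) and z of tin in the frame of crate below 0.01 m and angle between tin's own z axis and vertical below 0.06 rad and linear speed of tin below 0.02 m/s and value of joint lid above 0.0045 m and value of joint treadle below 0.03 rad); the robot touches nothing.
It fails at once if the tin is knocked over (tilted more than 35 degrees) (angle between tin's own z axis and vertical above 0.6 rad).
It fails at once if the tin is dropped or slammed into the crate (faster than 0.45 m/s with its underside lower than 46 mm above the crate's floor) ((horizontal distance between tin and free_cell_a below 0.03 m or horizontal distance between tin and free_cell_b below 0.03 m) and z of tin in the frame of crate below 0.052 m and linear speed of tin above 0.45 m/s).
It fails at once if a closed tin in the crate is shifted more than 20 mm or tilted more than 20 degrees (distance of any of closed_tin1, closed_tin2, closed_tin3, closed_tin4 from where it was at the start of the episode above 0.02 m or angle between any of closed_tin1, closed_tin2, closed_tin3, closed_tin4's own z axis and vertical above 0.35 rad).
It fails at once if a tool or jar on the bench is moved more than 25 mm (distance of any of bench_block, loupe, burnisher, hammer, glass_jar, punch_stand from where it was at the start of the episode above 0.025 m).
It also fails if it takes over 69 s, if anything falls off the work surface, if the arm or the gripper's body presses on something with over 40 N, if the wrist force passes 120 N, or if a joint passes its speed limit or range.

## Robot

A 6-joint arm with a two-finger parallel gripper is mounted at the origin on the work surface. World frame = base frame: x ahead of the robot, y to its left, z up, the work surface at z = 0. Lengths are in m, angles in rad, forces in N, time in s.
With the tool pointing down it reaches from about 0.3 to 0.85 m from the base axis. Payload 4.2 kg.
Tool frame: the origin (TCP) lies on the centre line of the jaws, within the pads' length; the fingertips stand 19 mm ahead of it and the grasp point (between the pads) is the TCP; z points along the fingers, y is the line along which they close (so a half turn about z gives the same grasp; the last joint's range is limited). The gripper opens to 91 mm and grips with 3 to 60 N. Pads are 32 mm wide; open, the fingers measure 118 mm over their backs; the gripper's body (76 mm by 178 mm) begins 60 mm behind the grasp point.
Start: joints at [1.128, 0.32, 1.565, -0, 1.257, -0.02], TCP at [0.236, 0.524, 0.233] pointing down, gripper open.
Joint ranges: [-3.11, 3.11], [-0.84, 2.01], [0.21, 2.61], [-1.34, 4.49], [0.05, 2.63], [-2.56, 2.56]. Speed limits (rad/s): [2.57, 2.57, 3.14, 3.14, 3.14, 3.14].

## Interface

Orientations are given as a unit quaternion [x, y, z, w].
In Python, from rig import * gives the robot as it stands.
- The arm moves only by the tool drive_tool, never from a script. Its argument "increments" is a list of rows, each a list of 5 numbers: the opening, from 0 (shut) to 1 (fully open), then the shift along the world's x, y, z in mm, then the turn about the world's z in rad. In form: [[fingers, tx, ty, tz, twist], ...]. A call has 1 to 12 rows; each row is the pose to reach, as a shift and turn from the pose commanded when the call began; what a row does not reach only later rows make up. A row lasts 1/12 s, in which the tool goes at most 41.7 mm and 7.16 degrees, less where a joint would pass 70% of its speed; a pose out of reach is approached as far as the arm can. A call with a gripper value outside its range is refused whole. The fingers move at their own pace and stop on an object; the grip force is fixed at half the most. Time passes only in rows, so rows that repeat a pose let the fingers close. It gives the time, the measured TCP pose, the force, the opening and the grip force at its end, in the units of the state.
- state(): the state, without advancing time (a new reading comes with each control period).
- camera(name): name is "scene" or "top" or "wrist"; returns a dict with "color" (420x560x3 uint8, blue, green, red), "K" (3x3 intrinsics, pixels), "R" (3x3) and "t" (3): a world point X has camera coordinates R X + t; the wrist camera has in their place "tool_from_camera" (4x4, takes a point from camera to tool coordinates, whose origin is the TCP and whose axes are the flange's). Camera axes: x right, y down, z forward; pixel columns grow to the right and rows downward; lengths in m; the calibration is good to about 2 mm. A picture is of the moment at which its call begins: read the wrist's pose just before it. There is no depth.
- sign_off(): hands the job in; it is judged then, once.
Trained networks look in the newest picture that a camera, given by its name, has taken for a name from the list of things; names that differ only in an ending like _2 or _b are one class to them, and where a whole thing is asked for, a point or a joint stands for the part that bears it (a point fixed in the world has none). Each returns a list of dicts, best first, with "confidence" (0 to 1); they miss things now and then, are a little off and sometimes report something else, mostly with a low value. They report only what shows in the picture. A call takes as long as a camera call. They do not tell look-alikes from the thing itself.
- boxes_of(camera, thing): "xy" ([column, row] in pixels, amid what is visible of it).
The state is a dict: "time_s": time; "joint_pos": joint angles; "joint_velocities": joint speeds; "joint_efforts": joint torques, N m; "tool_pos": TCP position; "eef_rot": TCP orientation; "wrist_force": force on the tool from outside, world axes, zero at the start; "torque": the same for the moment, N m; "grip_width": opening from 0.0 (shut) to 1.0 (fully open); "finger_force": force on a finger pad.
Only numpy, scipy, OpenCV 4.12 (cv2) and the standard library are available. Lean on these libraries where they do the work, as an engineer would, in place of code of your own. Each camera call takes 0.05 s, during which the arm holds its last target. There are 200 camera calls.

## Working session

There is one attempt and no reset: what is moved stays moved. The work goes in short steps, Python scripts to look and compute and a tool call to move; the robot and the scene stay as the last step left them, time stands still between calls to the robot, and variables do not carry over. Pictures are saved under pics/ and viewed, at most 10 in all, crops included, and the job is handed in when it is done.

Besides the shell and the picture viewer there is one more tool, called after "Call:" by a JSON object that holds its "name" and its "arguments", one argument or row to a line. drive_tool: Moves the arm, as the interface text tells. Its arguments: {"type":"object","properties":{"increments":{"type":"array","items":{"type":"array","items":{"type":"number"}}}},"required":["increments"]}

```bash
mkdir -p pics; cat > h.py <<'E'
from rig import *
import numpy as np, cv2
from scipy.spatial.transform import Rotation as Ro
def proj(c,X):
    p=c["K"]@(c["R"]@np.array(X)+c["t"]); return p[:2]/p[2]
def ray(c,xy):
    d=c["R"].T@np.linalg.solve(c["K"],[xy[0],xy[1],1]); o=-c["R"].T@c["t"]; return o,d
def atz(c,xy,z):
    o,d=ray(c,xy); return o+d*(z-o[2])/d[2]
def tri(*rs):
    A=np.zeros((3,3));b=np.zeros(3)
    for o,d in rs:
        d=d/np.linalg.norm(d);P=np.eye(3)-np.outer(d,d);A+=P;b+=P@o
    X=np.linalg.solve(A,b); return X,[np.linalg.norm(np.cross(X-o,d/np.linalg.norm(d))) for o,d in rs]
def wcam():
    s=state();c=camera("wrist");T=c["tool_from_camera"];R=Ro.from_quat(s["eef_rot"]).as_matrix()
    Rw=R@T[:3,:3];tw=R@T[:3,3]+np.array(s["tool_pos"])
    c["R"]=Rw.T;c["t"]=-Rw.T@tw; return c
E
python3 - <<'E'
from h import *
np.set_printoptions(precision=3,suppress=True)
cs={}
for n in ("scene","top"):
    c=camera(n);cs[n]=c
    cv2.imwrite(f"pics/{n}0.png",c["color"])
    print(n,"centre",-c["R"].T@c["t"])
    for th in ("tin","lid_top","press","press_pad","treadle_pad","crate","nest","closed_tin1","burnisher","loupe"):
        try: print(th,[(np.round(b["xy"]).tolist(),round(b["confidence"],2)) for b in boxes_of(n,th)][:7])
        except Exception as e: print(th,e)
s=state();print(s["tool_pos"],s["eef_rot"],s["grip_width"],s["time_s"])
E
```

```text
scene centre [1.172 0.932 0.963]
tin [([307.0, 232.0], 0.79), ([297.0, 289.0], 0.7), ([306.0, 189.0], 0.69), ([265.0, 201.0], 0.63)]
lid_top [([309.0, 216.0], 0.61), ([306.0, 182.0], 0.44)]
press [([205.0, 217.0], 0.96)]
press_pad [([199.0, 181.0], 0.84)]
treadle_pad [([211.0, 182.0], 0.63)]
crate [([293.0, 293.0], 0.62)]
nest [([208.0, 218.0], 0.95)]
closed_tin1 [([260.0, 286.0], 0.85), ([289.0, 305.0], 0.82), ([305.0, 258.0], 0.77)]
burnisher [([306.0, 258.0], 0.66)]
loupe [([274.0, 174.0], 0.69), ([309.0, 286.0], 0.24)]
top centre [ 0.385 -0.008  1.315]
tin [([336.0, 289.0], 0.81), ([284.0, 252.0], 0.75), ([331.0, 235.0], 0.67)]
lid_top [([283.0, 254.0], 0.72), ([337.0, 232.0], 0.6), ([336.0, 291.0], 0.45), ([441.0, 178.0], 0.33), ([228.0, 168.0], 0.31)]
press [([350.0, 190.0], 0.95)]
press_pad [([357.0, 159.0], 0.72)]
treadle_pad [([388.0, 195.0], 0.56), ([222.0, 203.0], 0.39)]
crate [([228.0, 204.0], 0.77)]
nest [([350.0, 187.0], 0.79)]
closed_tin1 [([202.0, 177.0], 0.68), ([241.0, 222.0], 0.61), ([231.0, 167.0], 0.61), ([213.0, 201.0], 0.54)]
burnisher [([288.0, 215.0], 0.78), ([388.0, 195.0], 0.16)]
loupe [([394.0, 288.0], 0.52)]
[0.236 0.524 0.233] [0.21  0.978 0.    0.   ] 1.0019264920501803 1.1
```

View pics/scene0.png

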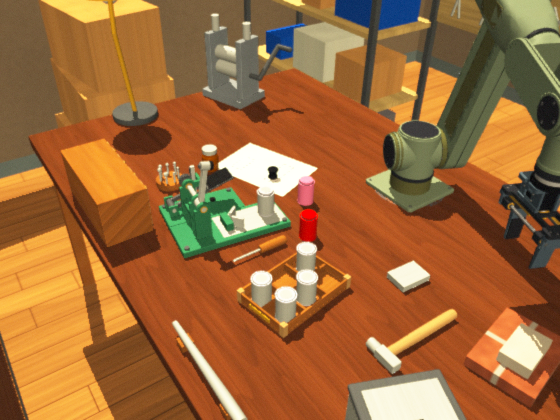

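View pics/top0.png

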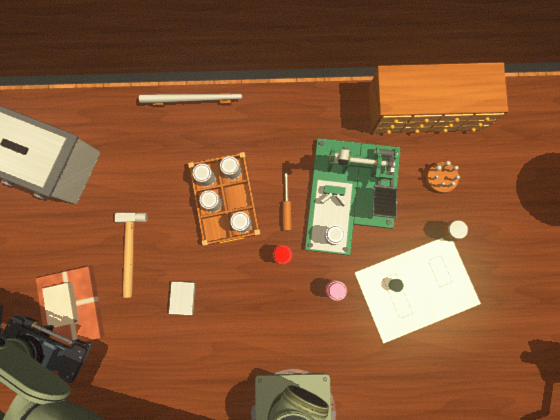

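The top view shows the plain tin on the press bed at about (335,235). The red one (283,254) and the pink one (336,290) are look-alikes, off the press. The closed tins are in the crate at about (203,174), (231,167), (210,201) and (240,222). In the scene view the tin is at (265,201). I'll confirm this in an enlarged crop.

```bash
python3 - <<'E'
from h import *
np.set_printoptions(precision=4,suppress=True)
t=camera("top");s=camera("scene")
a=cv2.resize(t["color"][135:260,300:410],None,fx=4.4,fy=4.4,interpolation=cv2.INTER_CUBIC)
b=cv2.resize(s["color"][155:255,155:295],None,fx=2.2,fy=2.2,interpolation=cv2.INTER_CUBIC)
d=cv2.resize(t["color"][145:250,180:265],None,fx=3,fy=3,interpolation=cv2.INTER_CUBIC)
im=np.zeros((600,800,3),np.uint8);im[:a.shape[0],:a.shape[1]]=a
im[:b.shape[0],488:488+b.shape[1]]=b[:,:312];im[230:230+d.shape[0],488:488+d.shape[1]]=d
cv2.imwrite("pics/crop.png",im)
print(t["K"],t["R"],s["K"][0,0])
E
```

```text
[[455.5069   0.     288.6194]
 [  0.     455.5069 209.4579]
 [  0.       0.       1.    ]] [[-0.0231 -0.9997 -0.0075]
 [-0.9905  0.0239 -0.1354]
 [ 0.1356  0.0043 -0.9908]] 523.8638095457245
```

View pics/crop.png

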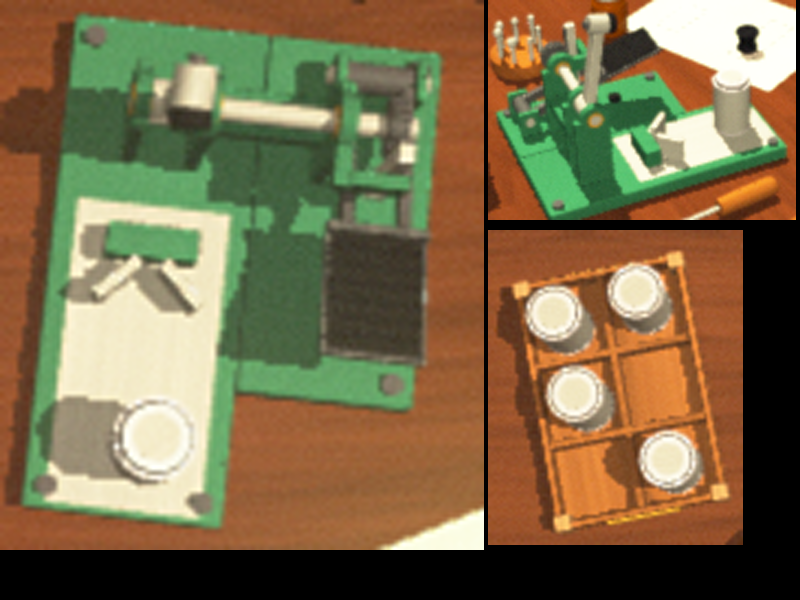

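The crop confirms it: a plain tinplate tin with its lid proud stands on the press bed (crop 152,440 → top 334.6,235). The free cells are front-left and middle-right of the crate. Next I'll fit the press and crate poses.

```bash
python3 - <<'E'
from h import *
np.set_printoptions(precision=4,suppress=True)
t=camera("top");s=camera("scene")
C=lambda u,v:(300+u/4.4,135+v/4.4)
D=lambda u,v:(180+(u-488)/3,145+(v-230)/3)
for n,p,z in (("BL",C(78,15),.02),("BR",C(441,55),.02),("FR",C(410,408),.02),("FL",C(22,503),.02),("FbR",C(222,526),.02),
  ("tinlid",C(154,437),.101),("pad BL",C(333,223),.082),("padBR",C(428,234),.082),("padFR",C(421,362),.11),("padFL",C(322,355),.11),
  ("vapex",C(143,262),.054),("vL",C(97,297),.054),("vR",C(195,308),.054)):
    print(n,atz(t,p,z))
for n,p in (("c1",D(520,288)),("c2",D(675,258)),("c3",D(721,492)),("c4",D(561,523))): print(n,atz(t,p,.034))
S=lambda u,v:(155+(u-488)/2.2,155+v/2.2)
# tin lid triangulate
print(tri(ray(t,C(154,437)),ray(s,S(732,76))))
for q in ((553,315),(637,292),(575,392),(667,460)): print("closed",atz(t,D(*q),.081))
E
```

```text
BL [ 0.7702 -0.0927  0.02  ]
BR [ 0.7368 -0.3325  0.02  ]
FR [ 0.5025 -0.2992  0.02  ]
FL [ 0.447  -0.0464  0.02  ]
FbR [ 0.4293 -0.1745  0.02  ]
tinlid [ 0.4812 -0.1251  0.101 ]
pad BL [ 0.6138 -0.2436  0.082 ]
padBR [ 0.6054 -0.3024  0.082 ]
padFR [ 0.522  -0.2871  0.11  ]
padFL [ 0.5277 -0.2276  0.11  ]
vapex [ 0.5968 -0.1268  0.054 ]
vL [ 0.5749 -0.0967  0.054 ]
vR [ 0.5663 -0.1587  0.054 ]
c1 [0.6983 0.2766 0.034 ]
c2 [0.7242 0.1273 0.034 ]
c3 [0.4972 0.0862 0.034 ]
c4 [0.4717 0.2367 0.034 ]
(array([ 0.48  , -0.1242,  0.1007]), [np.float64(0.0015550136932422787), np.float64(0.0015550136932422508)])
closed [0.6606 0.2355 0.081 ]
closed [0.6803 0.1578 0.081 ]
closed [0.5881 0.2151 0.081 ]
closed [0.5235 0.1314 0.081 ]
```

Call:
{"name": "drive_tool", "arguments": {
  "increments": [
    [1, 20, -40, 30, 0.1],
    [1, 35, -80, 60, 0.2],
    [1, 50, -120, 70, 0.28],
    [1, 65, -160, 70, 0.28],
    [1, 80, -200, 70, 0.28],
    [1, 95, -240, 70, 0.28],
    [1, 110, -280, 70, 0.28],
    [1, 125, -320, 70, 0.28],
    [1, 140, -360, 70, 0.28],
    [1, 150, -400, 70, 0.28],
    [1, 160, -440, 70, 0.28],
    [1, 170, -480, 70, 0.28]
  ]
}}

```text
time_s: 2.3
tool_pos: [0.3991, 0.0691, 0.3033]
eef_rot: [0.071, 0.997, 0.0, 0.001]
wrist_force: [1.0, 1.2, 0.9]
grip_width: 1.0
finger_force: 0.0
```

Call:
{"name": "drive_tool", "arguments": {
  "increments": [
    [1, 15, -40, 0, 0],
    [1, 30, -80, 0, 0],
    [1, 45, -120, 0, 0],
    [1, 60, -160, 0, 0],
    [1, 65, -160, 0, 0],
    [1, 65, -160, 0, 0],
    [1, 65, -160, 0, 0]
  ]
}}

```text
time_s: 2.88
tool_pos: [0.4638, -0.0885, 0.3027]
eef_rot: [0.072, 0.997, 0.001, -0.001]
wrist_force: [-0.4, 0.2, 0.9]
grip_width: 1.002
finger_force: 0.0
```

```bash
python3 - <<'E'
from h import *
np.set_printoptions(precision=4,suppress=True)
s=state();print(s["tool_pos"],Ro.from_quat(s["eef_rot"]).as_matrix()[:,1],s["joint_pos"],s["wrist_force"])
c=wcam();cv2.imwrite("pics/w1.png",c["color"]);np.savez("w1.npz",**c)
print("cam",-c["R"].T@c["t"]);
for n,X in (("nest",(.5654,-.1207,.02)),("tin",(.4803,-.1245,.101)),("FL",(.447,-.0464,.02)),("BL",(.7702,-.0927,.02)),("FR",(.5025,-.2992,.02))): print(n,proj(c,X))
for th in ("tin","lid_top","nest","treadle_pad"): print(th,[(np.round(b["xy"]).tolist(),round(b["confidence"],2)) for b in boxes_of("wrist",th)][:4])
E
```

```text
[ 0.4638 -0.0885  0.3027] [0.143  0.9897 0.001 ] [-0.2136  0.1169  1.6568  0.0009  1.3692 -1.641 ] [-0.4487  0.2164  0.9304]
cam [ 0.3974 -0.0791  0.455 ]
nest [266.1528 252.1076]
tin [249.2769 210.401 ]
FL [306.3321 165.0906]
BL [302.3833 366.9685]
FR [137.6685 228.357 ]
tin [([359.0, 145.0], 0.94), ([232.0, 80.0], 0.85), ([250.0, 204.0], 0.84)]
lid_top [([363.0, 146.0], 0.97), ([228.0, 76.0], 0.91), ([248.0, 207.0], 0.88), ([484.0, 190.0], 0.31)]
nest [([251.0, 239.0], 0.6)]
treadle_pad [([181.0, 322.0], 0.64)]
```

View pics/w1.png

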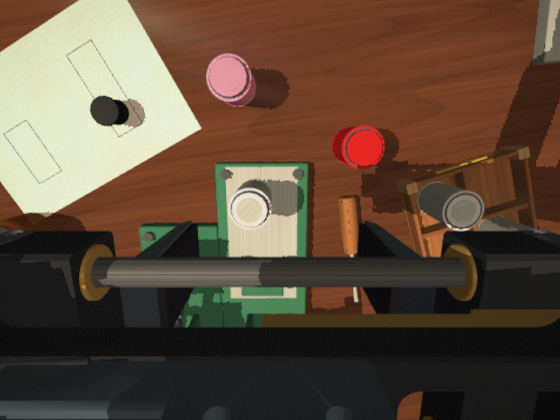

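The wrist view shows the tin at (251,208), as predicted at (249,210), with the look-alikes behind it. The V-stop is hidden by the gripper's bar, so I'll step back to see it.

Call:
{"name": "drive_tool", "arguments": {
  "increments": [
    [1, -30, -20, 0, 0],
    [1, -60, -35, 0, 0],
    [1, -80, -35, 0, 0],
    [1, -80, -35, 0, 0],
    [1, -80, -35, 0, 0]
  ]
}}

```text
time_s: 3.55
tool_pos: [0.3837, -0.1233, 0.3036]
eef_rot: [0.071, 0.997, -0.0, 0.001]
wrist_force: [0.2, -0.2, 1.0]
grip_width: 0.999
finger_force: 0.0
```

```bash
python3 - <<'E'
from h import *
np.set_printoptions(precision=4,suppress=True)
s=state();print(s["tool_pos"])
c=wcam();np.savez("w2.npz",**c)
print("cam",-c["R"].T@c["t"])
for n,X in (("nest",(.5654,-.1207,.02)),("apex",(.597,-.127,.054)),("tin",(.4803,-.1245,.101)),("tpad",(.567,-.265,.1))): print(n,proj(c,X))
a=c["color"][80:270,90:350]
cv2.imwrite("pics/w2.png",cv2.resize(a,None,fx=3,fy=3,interpolation=cv2.INTER_CUBIC))
for th in ("tin","lid_top","treadle_pad"): print(th,[(np.round(b["xy"]).tolist(),round(b["confidence"],2)) for b in boxes_of("wrist",th)][:4])
E
```

```text
[ 0.3837 -0.1233  0.3036]
cam [ 0.3169 -0.1137  0.4557]
nest [296.5906 296.5895]
apex [296.4239 328.5738]
tin [288.3603 268.6185]
tpad [190.5462 343.3134]
tin [([268.0, 143.0], 0.91), ([388.0, 197.0], 0.68), ([288.0, 243.0], 0.65)]
lid_top [([397.0, 207.0], 0.83), ([266.0, 142.0], 0.61), ([285.0, 253.0], 0.52)]
treadle_pad [([196.0, 320.0], 0.65), ([500.0, 220.0], 0.45)]
```

View pics/w2.png

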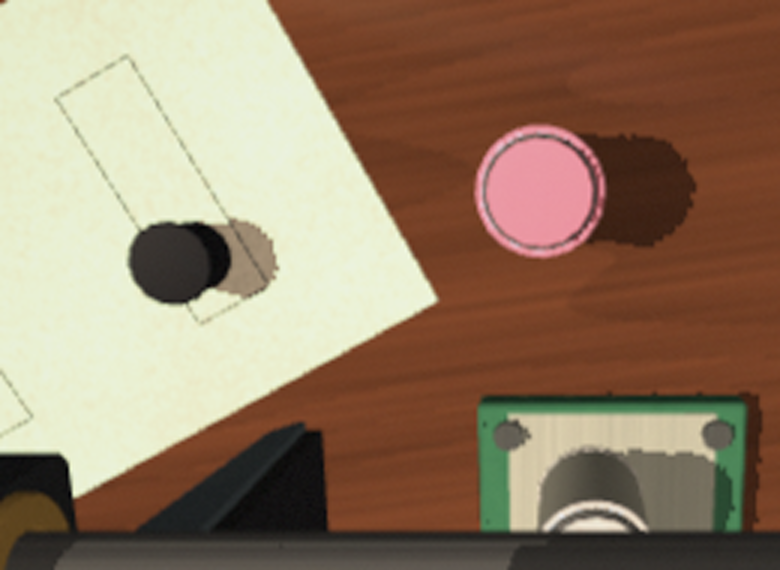

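The image's down direction is +x, so I moved the wrong way: only the bed's front edge shows, and the tin's lid is cut off. I'll move forward instead.

Call:
{"name": "drive_tool", "arguments": {
  "increments": [
    [1, 40, 0, 0, 0],
    [1, 80, 0, 0, 0],
    [1, 120, 0, 0, 0],
    [1, 160, 0, 0, 0],
    [1, 180, 0, 0, 0],
    [1, 180, 0, 0, 0],
    [1, 180, 0, 0, 0]
  ]
}}

```text
time_s: 4.33
tool_pos: [0.5651, -0.1234, 0.3014]
eef_rot: [0.071, 0.998, 0.0, -0.001]
wrist_force: [-0.6, -0.3, -0.2]
grip_width: 1.0
finger_force: 0.0
```

```bash
python3 - <<'E'
from h import *
np.set_printoptions(precision=4,suppress=True)
s=state();print(s["tool_pos"])
c=wcam();np.savez("w3.npz",**c)
print("cam",-c["R"].T@c["t"])
for n,X in (("nest",(.5654,-.1207,.02)),("apex",(.597,-.127,.054)),("tin",(.4803,-.1245,.101)),("tpad",(.567,-.265,.1)),("FL",(.447,-.0464,.02)),("FbR",(.4293,-.1745,.02))): print(n,proj(c,X))
a=c["color"][90:280,120:380]
cv2.imwrite("pics/w3.png",cv2.resize(a,None,fx=3,fy=3,interpolation=cv2.INTER_CUBIC))
for th in ("tin","lid_top","treadle_pad"): print(th,[(np.round(b["xy"]).tolist(),round(b["confidence"],2)) for b in boxes_of("wrist",th)][:4])
E
```

```text
[ 0.5651 -0.1234  0.3014]
cam [ 0.499  -0.114   0.4538]
nest [279.9378 181.7269]
apex [278.7075 210.0147]
tin [265.889  116.2543]
tpad [157.5399 210.9883]
FL [323.885   84.0947]
FbR [224.2424  84.5895]
tin [([380.0, 55.0], 0.94), ([267.0, 112.0], 0.83), ([248.0, 10.0], 0.57)]
lid_top [([263.0, 115.0], 0.79), ([388.0, 46.0], 0.59)]
treadle_pad [([246.0, 195.0], 0.68)]
```

View pics/w3.png

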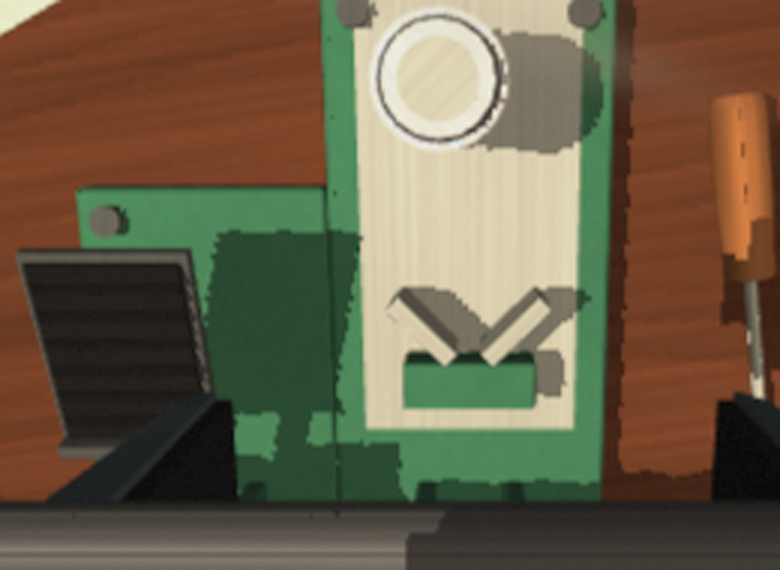

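The tin is at about (265,115), the V-stop at (276,207) and the treadle plate at (158,207). I need one enlargement to place the V's inner edges.

```bash
python3 - <<'E'
import numpy as np,cv2
c=np.load("w3.npz")["color"]
a=cv2.resize(c[180:230,240:315],None,fx=10,fy=10,interpolation=cv2.INTER_LANCZOS4)
cv2.imwrite("pics/w3z.png",a)
E
```

```text
(no output)
```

View pics/w3z.png

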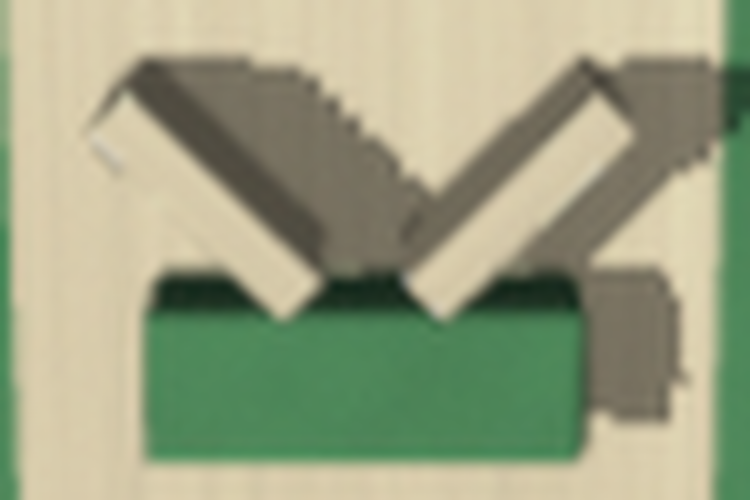

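```bash
python3 - <<'E'
from h import *
np.set_printoptions(precision=4,suppress=True)
c=dict(np.load("w3.npz"));t=camera("top");s=camera("scene")
Z=lambda u,v:(240+(u+.5)/10-.5,180+(v+.5)/10-.5)
W=lambda u,v:(120+(u+.5)/3-.5,90+(v+.5)/3-.5)
P=[atz(c,Z(*q),.054)[:2] for q in ((130,90),(325,275),(590,90),(405,277))];print(P)
l1=P[1]-P[0];l2=P[3]-P[2]
k=np.linalg.solve(np.c_[l1,-l2],P[2]-P[0]);X=P[0]+k[0]*l1
u1=l1/np.linalg.norm(l1);u2=l2/np.linalg.norm(l2);b=u1+u2;b/=np.linalg.norm(b)
print("apex",X,"angle",np.degrees(np.arccos(u1@u2)),"axis yaw",np.degrees(np.arctan2(b[1],b[0])),"nest",X-b*.03536)
T,e=tri(ray(c,W(438,78)),ray(s,(155+(732-488)/2.2,155+76/2.2)),ray(t,(335,234.3)));print("lid",T,e, atz(c,W(438,78),.101),atz(c,W(440,78),.094))
for q,z in (((80,188),.02),((326,186),.02)): print("base",atz(c,W(*q),z))
C=lambda u,v:(300+u/4.4,135+v/4.4)
for n,q,r in (("FR",(18,252),(421,362)),("FL",(188,250),(322,355)),("BR",(62,455),(428,234))): print(n,tri(ray(c,W(*q)),ray(t,C(*r))))
E
```

```text
[array([ 0.564 , -0.1564]), array([ 0.5918, -0.1351]), array([ 0.5724, -0.0976]), array([ 0.5936, -0.1247])]
apex [ 0.598  -0.1304] angle 89.45858195835793 axis yaw -7.248645868741741 nest [ 0.5629 -0.1259]
lid [ 0.4798 -0.1244  0.1005] [np.float64(0.0003069328466245074), np.float64(0.0015767588176269398), np.float64(0.0016007638098215404)] [ 0.4797 -0.1246  0.101 ] [ 0.4794 -0.1241  0.094 ]
base [ 0.4997 -0.2953  0.02  ]
base [ 0.5146 -0.1845  0.02  ]
FR (array([ 0.5206, -0.2873,  0.1077]), [np.float64(0.0016667560631716597), np.float64(0.0016667560631713444)])
FL (array([ 0.5296, -0.2316,  0.0869]), [np.float64(0.0008359800144063992), np.float64(0.0008359800144065214)])
BR (array([ 0.605 , -0.3019,  0.0841]), [np.float64(1.1913753468475326e-05), np.float64(1.191375346845979e-05)])
```

Call:
{"name": "drive_tool", "arguments": {
  "increments": [
    [1, -40, -1, 0, 0],
    [1, -80, -1, 0, 0],
    [1, -85, -1, -40, 0],
    [1, -85, -1, -80, 0],
    [1, -85, -1, -120, 0],
    [1, -85, -1, -150, 0],
    [1, -85, -1, -180, 0],
    [1, -85, -1, -205, 0],
    [1, -85, -1, -222, 0],
    [1, -85, -1, -222, 0],
    [1, -85, -1, -222, 0]
  ]
}}

```text
time_s: 5.55
tool_pos: [0.4785, -0.1249, 0.0811]
eef_rot: [0.071, 0.997, 0.0, -0.0]
wrist_force: [-0.0, -0.4, 0.8]
grip_width: 0.998
finger_force: 0.0
```

Call:
{"name": "drive_tool", "arguments": {
  "increments": [
    [0.5, 0, 0, 0, 0],
    [0.5, 0, 0, 0, 0],
    [0.5, 0, 0, 0, 0],
    [0.5, 0, 0, 0, 0],
    [0.5, 0, 0, 0, 0],
    [0.5, 0, 0, 0, 0]
  ]
}}

```text
time_s: 6.05
tool_pos: [0.4792, -0.125, 0.0814]
eef_rot: [0.071, 0.997, -0.0, 0.0]
wrist_force: [-0.5, -0.0, -0.1]
grip_width: 0.598
finger_force: 0.0
```

Call:
{"name": "drive_tool", "arguments": {
  "increments": [
    [0.4, 0, 0, 0, 0],
    [0.4, 0, 0, 0, 0],
    [0.4, 0, 0, 0, 0],
    [0.4, 0, 0, 0, 0],
    [0.4, 0, 0, 0, 0],
    [0.4, 0, 0, 0, 0]
  ]
}}

```text
time_s: 6.55
tool_pos: [0.4792, -0.1248, 0.0812]
eef_rot: [0.071, 0.997, 0.0, 0.0]
wrist_force: [-0.4, 1.6, 4.7]
grip_width: 0.541
finger_force: 30.0
```

Call:
{"name": "drive_tool", "arguments": {
  "increments": [
    [0.4, 0, 0, 1, 0],
    [0.4, 15, 0, 1, 0],
    [0.4, 35, 0, 1, 0],
    [0.4, 55, 0, 1, 0],
    [0.4, 68, 0, 1, 0],
    [0.4, 74, 0, 1, 0],
    [0.4, 74, 0, 1, 0],
    [0.4, 74, 0, 0, 0],
    [0.4, 74, 0, 0, 0]
  ]
}}

```text
time_s: 7.3
tool_pos: [0.5534, -0.125, 0.0813]
eef_rot: [0.071, 0.997, -0.0, 0.001]
wrist_force: [1.5, 0.0, -0.1]
grip_width: 0.543
finger_force: 30.0
```

Call:
{"name": "drive_tool", "arguments": {
  "increments": [
    [0.4, 1, 0, 0, 0],
    [0.4, 2, 0, 0, 0],
    [0.4, 3, 0, 0, 0],
    [0.4, 4, 0, 0, 0],
    [0.4, 5, 0, 0, 0],
    [0.4, 5, 0, 0, 0]
  ]
}}

```text
time_s: 7.8
tool_pos: [0.5546, -0.1251, 0.0815]
eef_rot: [0.071, 0.997, -0.0, -0.004]
wrist_force: [-6.5, -1.7, 10.9]
grip_width: 0.54
finger_force: 30.0
```

Call:
{"name": "drive_tool", "arguments": {
  "increments": [
    [0.4, -5, 0, 0, 0],
    [0.4, -5, 0, 0, 0],
    [0.6, -5, 0, 0, 0],
    [0.7, -5, 0, 0, 0],
    [1, -5, 0, 0, 0],
    [1, -5, 0, 0, 0],
    [1, -5, 0, 0, 0]
  ]
}}

```text
time_s: 8.38
tool_pos: [0.5529, -0.1248, 0.0806]
eef_rot: [0.071, 0.997, 0.0, -0.0]
wrist_force: [0.1, 0.1, -0.3]
grip_width: 0.863
finger_force: 0.0
```

Call:
{"name": "drive_tool", "arguments": {
  "increments": [
    [1, 0, 0, 30, 0],
    [1, 0, 0, 70, 0],
    [1, -20, 0, 110, 0],
    [1, -20, 0, 150, 0],
    [1, -20, 0, 190, 0],
    [1, -20, 0, 220, 0],
    [1, -20, 0, 220, 0],
    [1, -20, 0, 220, 0]
  ]
}}

```text
time_s: 9.05
tool_pos: [0.5337, -0.1251, 0.3028]
eef_rot: [0.071, 0.997, -0.0, 0.002]
wrist_force: [-0.4, 0.4, -0.7]
grip_width: 1.001
finger_force: 0.0
```

```bash
python3 - <<'E'
from h import *
np.set_printoptions(precision=4,suppress=True)
s=state();print(s["tool_pos"],s["time_s"])
c=wcam();np.savez("w4.npz",**c)
print([(np.round(b["xy"]).tolist(),round(b["confidence"],2),atz(c,b["xy"],.1)) for b in boxes_of("wrist","lid_top")][:4])
p=proj(c,(.56,-.125,.06));print(p);u,v=int(p[0])-40,int(p[1])-40;print(u,v)
a=c["color"][v:v+75,u:u+80]
cv2.imwrite("pics/w4.png",cv2.resize(a,None,fx=8,fy=8,interpolation=cv2.INTER_LANCZOS4))
E
```

```text
[ 0.5337 -0.1251  0.3028] 9.05
[([249.0, 7.0], 0.7, array([ 0.3436, -0.1276,  0.1   ])), ([276.0, 202.0], 0.64, array([ 0.5456, -0.129 ,  0.1   ])), ([392.0, 75.0], 0.64, array([0.4274, 0.0108, 0.1   ]))]
[281.0821 205.02  ]
241 165
```

View pics/w4.png

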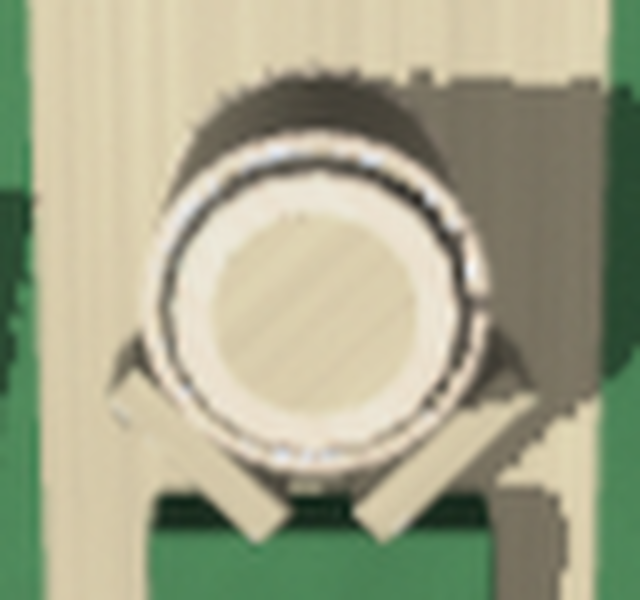

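```bash
python3 - <<'E'
from h import *
np.set_printoptions(precision=4,suppress=True)
c=dict(np.load("w4.npz"))
Z=lambda u,v:(241+(u+.5)/8-.5,165+(v+.5)/8-.5)
L,R=atz(c,Z(291,513),.054)[:2],atz(c,Z(353,511),.054)[:2]
b=np.array([np.cos(-.136),np.sin(-.136)]);m=(L+R)/2;g=np.linalg.norm(L-R)/2
print(L,R,"nest",m+b*(g-.03536),"rim",atz(c,Z(317,300),.094),"lid",atz(c,Z(315,311),.101), "outer tips",atz(c,Z(140,370),.054),atz(c,Z(505,385),.054))
E
```

```text
[ 0.5928 -0.1352] [ 0.5939 -0.1249] nest [ 0.5635 -0.1259] rim [ 0.5483 -0.1247  0.094 ] lid [ 0.5482 -0.125   0.101 ] outer tips [ 0.5649 -0.1563  0.054 ] [ 0.576  -0.0971  0.054 ]
```

The picture and my numbers disagree: the tin looks about 10 mm short of home, and it may have slipped in the grip. I'll push it home with closed fingers from the front, along the V axis, which lets the V centre it.

Call:
{"name": "drive_tool", "arguments": {
  "increments": [
    [0, -40, 10, 0, 0],
    [0, -50, 10, -40, 0],
    [0, -50, 10, -80, 0],
    [0, -50, 10, -120, 0],
    [0, -50, 10, -160, 0],
    [0, -50, 10, -190, 0],
    [0, -50, 10, -215, 0],
    [0, -50, 10, -235, 0],
    [0, -50, 10, -242, 0],
    [0, -50, 10, -242, 0],
    [0, -50, 10, -242, 0]
  ]
}}

```text
time_s: 10.07
tool_pos: [0.4828, -0.1149, 0.0586]
eef_rot: [0.071, 0.997, 0.0, -0.001]
wrist_force: [0.3, -0.8, -0.3]
grip_width: 0.23
finger_force: 0.0
```

Call:
{"name": "drive_tool", "arguments": {
  "increments": [
    [0, 5, -0.7, 0, 0],
    [0, 10, -1.4, 0, 0],
    [0, 13, -1.8, 0, 0],
    [0, 16, -2.2, 0, 0],
    [0, 19, -2.7, 0, 0],
    [0, 21, -2.9, 0, 0],
    [0, 23, -3.2, 0, 0],
    [0, 25, -3.5, 0, 0],
    [0, 25, -3.5, 0, 0],
    [0, 25, -3.5, 0, 0]
  ]
}}

```text
time_s: 10.9
tool_pos: [0.508, -0.1184, 0.0589]
eef_rot: [0.071, 0.997, 0.0, -0.0]
wrist_force: [-0.3, 0.5, -0.6]
grip_width: 0.006
finger_force: 0.0
```

Call:
{"name": "drive_tool", "arguments": {
  "increments": [
    [0, 1, -0.1, 0, 0],
    [0, 2, -0.3, 0, 0],
    [0, 3, -0.4, 0, 0],
    [0, 4, -0.6, 0, 0],
    [0, 5, -0.7, 0, 0],
    [0, 6, -0.8, 0, 0],
    [0, 6, -0.8, 0, 0]
  ]
}}

```text
time_s: 11.48
tool_pos: [0.5144, -0.1193, 0.0589]
eef_rot: [0.071, 0.997, 0.0, 0.0]
wrist_force: [-0.6, -0.7, -1.0]
grip_width: 0.0
finger_force: 0.5
```

Call:
{"name": "drive_tool", "arguments": {
  "increments": [
    [0, 1, -0.1, 0, 0],
    [0, 2, -0.3, 0, 0],
    [0, 3, -0.4, 0, 0],
    [0, 4, -0.6, 0, 0],
    [0, 4, -0.6, 0, 0]
  ]
}}

```text
time_s: 11.9
tool_pos: [0.5184, -0.1199, 0.059]
eef_rot: [0.071, 0.997, 0.0, 0.0]
wrist_force: [-0.8, -0.1, -0.9]
grip_width: 0.003
finger_force: 0.4
```

Call:
{"name": "drive_tool", "arguments": {
  "increments": [
    [0, 1, -0.1, 0, 0],
    [0, 2, -0.3, 0, 0],
    [0, 3, -0.4, 0, 0],
    [0, 4, -0.6, 0, 0],
    [0, 4, -0.6, 0, 0]
  ]
}}

```text
time_s: 12.32
tool_pos: [0.522, -0.1203, 0.0589]
eef_rot: [0.071, 0.997, 0.0, -0.0]
wrist_force: [-1.7, 1.1, -0.2]
grip_width: 0.004
finger_force: 1.0
```

Call:
{"name": "drive_tool", "arguments": {
  "increments": [
    [0, 1, -0.1, 0, 0],
    [0, 2, -0.3, 0, 0],
    [0, 2, -0.3, 0, 0]
  ]
}}

```text
time_s: 12.57
tool_pos: [0.5223, -0.1201, 0.0589]
eef_rot: [0.071, 0.997, 0.001, -0.002]
wrist_force: [-6.4, 2.1, 4.3]
grip_width: 0.006
finger_force: 3.2
```

The push ended against the V at TCP x 0.522, as predicted at 0.5224, so the tin is home. Now I'll back off and go over the treadle.

Call:
{"name": "drive_tool", "arguments": {
  "increments": [
    [0, -6, 1, 0, 0],
    [0, -15, 2, 0, 0],
    [0, -30, 4, 10, 0],
    [0, -30, 4, 50, 0],
    [0, -30, 4, 90, 0],
    [0, -30, 4, 130, 0],
    [0, -10, -30, 140, 0],
    [0, 10, -65, 140, 0],
    [0, 25, -105, 140, 0],
    [0, 33, -144, 130, 0],
    [0, 33, -144, 110, 0],
    [0, 33, -144, 110, 0]
  ]
}}

```text
time_s: 13.57
tool_pos: [0.5553, -0.266, 0.1652]
eef_rot: [0.073, 0.997, 0.001, -0.003]
wrist_force: [-0.7, 0.3, -0.7]
grip_width: 0.004
finger_force: 0.0
```

```bash
python3 - <<'E'
from h import *
np.set_printoptions(precision=4,suppress=True)
s=state();print(s["tool_pos"],s["time_s"],s["wrist_force"])
c=wcam();np.savez("w5.npz",**c)
print([(np.round(b["xy"]).tolist(),round(b["confidence"],2),atz(c,b["xy"],.1)) for b in boxes_of("wrist","lid_top")][:4])
print(proj(c,(.563,-.1255,.101)),proj(c,(.567,-.265,.1)))
cv2.imwrite("pics/w5.png",c["color"])
E
```

```text
[ 0.5553 -0.266   0.1652] 13.5667 [-0.736   0.3274 -0.7474]
[([472.0, 209.0], 0.87, array([ 0.5618, -0.127 ,  0.1   ])), ([397.0, 159.0], 0.67, array([ 0.5186, -0.1777,  0.1   ]))]
[474.8149 210.6571] [281.5269 242.6215]
```

View pics/w5.png

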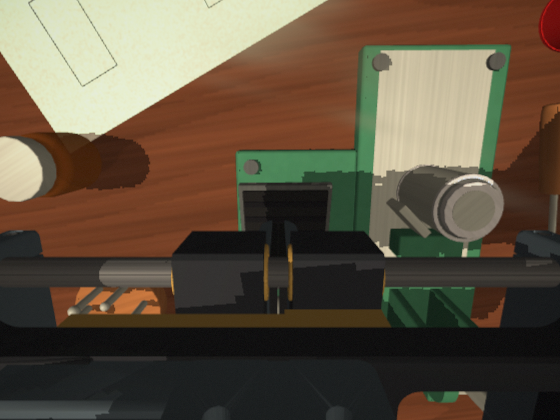

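The lid is measured at (0.562,-0.127), which is home, and the closed fingers are over the treadle plate at (283,215). Pressing.

Call:
{"name": "drive_tool", "arguments": {
  "increments": [
    [0, 0, 0, -25, 0],
    [0, 0, 0, -45, 0],
    [0, 0, 0, -55, 0],
    [0, -2, 0, -62, 0],
    [0, -3, 0, -69, 0],
    [0, -5, 1, -76, 0],
    [0, -6, 1, -82, 0],
    [0, -7, 1, -87, 0],
    [0, -8, 1, -92, 0],
    [0, -9, 1, -95, 0],
    [0, -9, 1, -95, 0]
  ]
}}

```text
time_s: 14.58
tool_pos: [0.5487, -0.2641, 0.0738]
eef_rot: [0.071, 0.997, -0.0, 0.001]
wrist_force: [3.3, 1.7, 5.6]
grip_width: 0.003
finger_force: 2.4
```

Call:
{"name": "drive_tool", "arguments": {
  "increments": [
    [0, 0, 0, -3, 0],
    [0, 0, 0, -6, 0],
    [0, 0, 0, -8, 0],
    [0, 0, 0, -8, 0]
  ]
}}

```text
time_s: 14.92
tool_pos: [0.5484, -0.264, 0.0663]
eef_rot: [0.071, 0.997, -0.0, 0.0]
wrist_force: [1.2, 1.7, 7.0]
grip_width: 0.005
finger_force: 3.3
```

Call:
{"name": "drive_tool", "arguments": {
  "increments": [
    [0, 0, 0, -2, 0],
    [0, 0, 0, -4, 0],
    [0, 0, 0, -6, 0],
    [0, 0, 0, -6, 0]
  ]
}}

```text
time_s: 15.25
tool_pos: [0.5483, -0.264, 0.0633]
eef_rot: [0.071, 0.997, -0.0, 0.001]
wrist_force: [-3.6, 3.6, 20.7]
grip_width: 0.002
finger_force: 10.7
```

Call:
{"name": "drive_tool", "arguments": {
  "increments": [
    [0, 0, 0, -2, 0],
    [0, 0, 0, -4, 0],
    [0, 0, 0, -4, 0]
  ]
}}

```text
time_s: 15.5
tool_pos: [0.5484, -0.2641, 0.063]
eef_rot: [0.071, 0.997, -0.001, 0.002]
wrist_force: [-11.1, 6.5, 41.0]
grip_width: 0.006
finger_force: 21.1
```

The treadle is at its stop: z no longer moves and the force is 41 N. Releasing it and moving over the tin.

Call:
{"name": "drive_tool", "arguments": {
  "increments": [
    [0, 0, 0, 8, 0],
    [0, 0, 0, 16, 0],
    [0, 2, 0, 26, 0],
    [0, 4, 0, 38, 0],
    [0, 6, 0, 50, 0],
    [0, 8, 0, 65, 0],
    [0, 8, 0, 100, 0],
    [0, 8, 0, 140, 0],
    [0, 8, 0, 180, 0],
    [0, 0, 40, 215, 0],
    [0, -10, 80, 235, 0],
    [0, -20, 110, 240, 0]
  ]
}}

```text
time_s: 16.5
tool_pos: [0.5297, -0.1593, 0.2964]
eef_rot: [0.072, 0.997, -0.001, 0.001]
wrist_force: [0.1, 0.0, -0.1]
grip_width: 0.008
finger_force: 0.0
```

Call:
{"name": "drive_tool", "arguments": {
  "increments": [
    [1, -5, 30, 0, 0],
    [1, -5, 30, 0, 0],
    [1, -5, 30, 0, 0],
    [1, -5, 30, 0, 0]
  ]
}}

```text
time_s: 16.83
tool_pos: [0.5242, -0.1295, 0.2937]
eef_rot: [0.071, 0.997, -0.0, -0.001]
wrist_force: [-0.3, 0.7, 0.6]
grip_width: 0.264
finger_force: 0.0
```

```bash
python3 - <<'E'
from h import *
np.set_printoptions(precision=4,suppress=True)
s=state();print(s["tool_pos"],s["time_s"],s["wrist_force"])
c=wcam();np.savez("w6.npz",**c)
t=camera("top");np.savez("t6.npz",**t)
for n,cc in (("wrist",c),("top",t)): print([(np.round(b["xy"]).tolist(),round(b["confidence"],2),atz(cc,b["xy"],.095)) for b in boxes_of(n,"lid_top")][:4])
print(boxes_of("top","treadle_pad"))
p=proj(c,(.563,-.1255,.07));u,v=int(p[0])-130,int(p[1])-70;print(p,u,v)
a=cv2.resize(c["color"][v:v+130,u:u+190],None,fx=4,fy=4,interpolation=cv2.INTER_CUBIC)
cv2.imwrite("pics/w6.png",a)
E
```

```text
[ 0.5242 -0.1295  0.2937] 16.8333 [-0.289   0.6533  0.5718]
[([255.0, 12.0], 0.78, array([ 0.3387, -0.1267,  0.095 ])), ([402.0, 86.0], 0.67, array([0.43  , 0.0152, 0.095 ])), ([283.0, 220.0], 0.66, array([ 0.5568, -0.1285,  0.095 ]))]
[([286.0, 210.0], 0.65, array([0.5498, 0.0037, 0.095 ])), ([285.0, 253.0], 0.52, array([0.4346, 0.0092, 0.095 ]))]
[{'xy': [388.9, 148.8], 'confidence': 0.62}]
[285.8852 218.9338] 155 148
```

View pics/w6.png

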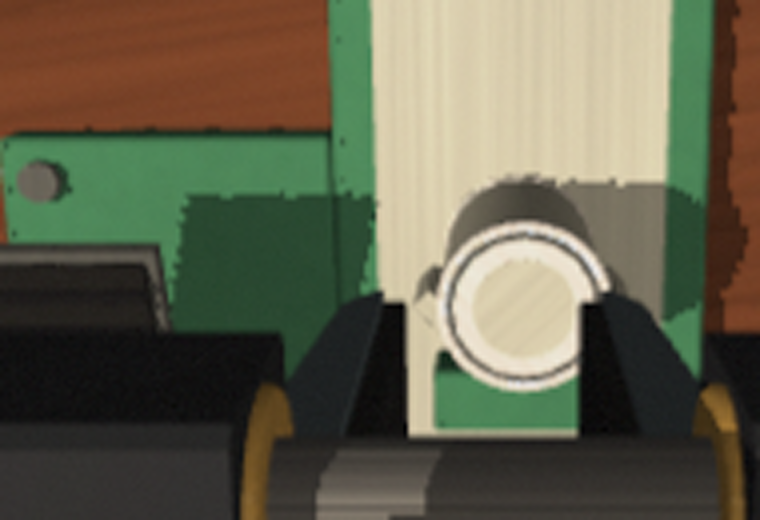

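The tin is in the V with its lid nearly flush and the treadle is back up. Descending to grasp high on the tin, slightly forward, in two stages.

Call:
{"name": "drive_tool", "arguments": {
  "increments": [
    [1, 20, 3, -10, 0],
    [1, 32, 3, -40, 0],
    [1, 32, 3, -80, 0],
    [1, 32, 3, -115, 0],
    [1, 32, 3, -145, 0],
    [1, 32, 3, -165, 0],
    [1, 32, 3, -175, 0],
    [1, 32, 3, -175, 0]
  ]
}}

```text
time_s: 17.75
tool_pos: [0.5553, -0.126, 0.117]
eef_rot: [0.072, 0.997, 0.0, -0.003]
wrist_force: [0.4, 0.1, 0.2]
grip_width: 0.998
finger_force: 0.0
```

Call:
{"name": "drive_tool", "arguments": {
  "increments": [
    [1, 0, 0, -10, 0],
    [1, 0, 0, -20, 0],
    [1, 0, 0, -28, 0],
    [1, 0, 0, -33, 0],
    [1, 0, 0, -33, 0],
    [1, 0, 0, -33, 0]
  ]
}}

```text
time_s: 18.25
tool_pos: [0.5567, -0.1258, 0.0865]
eef_rot: [0.071, 0.997, 0.0, -0.0]
wrist_force: [-0.6, 0.3, -0.7]
grip_width: 1.0
finger_force: 0.0
```

Call:
{"name": "drive_tool", "arguments": {
  "increments": [
    [0.6, 0, 0, 0, 0],
    [0.6, 0, 0, 0, 0],
    [0.6, 0, 0, 0, 0],
    [0.6, 0, 0, 0, 0],
    [0.6, 0, 0, 0, 0],
    [0.4, 0, 0, 0, 0],
    [0.4, 0, 0, 0, 0],
    [0.4, 0, 0, 0, 0],
    [0.4, 0, 0, 0, 0],
    [0.4, 0, 0, 0, 0]
  ]
}}

```text
time_s: 19.08
tool_pos: [0.5566, -0.1254, 0.0866]
eef_rot: [0.071, 0.997, 0.0, -0.0]
wrist_force: [0.2, 2.8, 2.6]
grip_width: 0.544
finger_force: 30.0
```

Call:
{"name": "drive_tool", "arguments": {
  "increments": [
    [0.4, 0, 0, 2, 0],
    [0.4, 0, 0, 6, 0],
    [0.4, -2, 0, 15, 0],
    [0.4, -5, 1, 25, 0],
    [0.4, -8, 1, 40, 0],
    [0.4, -8, 1, 40, 0],
    [0.4, -8, 1, 40, 0]
  ]
}}

```text
time_s: 19.67
tool_pos: [0.5492, -0.1252, 0.1278]
eef_rot: [0.071, 0.997, -0.0, 0.002]
wrist_force: [-0.2, 1.3, -3.5]
grip_width: 0.539
finger_force: 30.0
```

The tin is lifted. I'll carry it high towards the crate and refine the crate pose from the wrist and top images by edge fitting.

Call:
{"name": "drive_tool", "arguments": {
  "increments": [
    [0.4, -10, 5, 35, 0],
    [0.4, -10, 10, 75, 0],
    [0.4, -10, 15, 115, 0],
    [0.4, 0, 40, 140, 0],
    [0.4, 10, 75, 150, 0],
    [0.4, 20, 110, 150, 0],
    [0.4, 30, 145, 150, 0],
    [0.4, 40, 180, 150, 0],
    [0.4, 50, 215, 150, 0],
    [0.4, 60, 250, 150, 0],
    [0.4, 70, 280, 150, 0],
    [0.4, 75, 295, 150, 0]
  ]
}}

```text
time_s: 20.67
tool_pos: [0.624, 0.174, 0.275]
eef_rot: [0.07, 0.998, 0.001, -0.001]
wrist_force: [-0.2, 0.7, -2.9]
grip_width: 0.539
finger_force: 30.0
```

Call:
{"name": "drive_tool", "arguments": {
  "increments": [
    [0.4, 0, 0, 0, 0],
    [0.4, 0, 0, 0, 0],
    [0.4, 0, 0, 0, 0]
  ]
}}

```text
time_s: 20.92
tool_pos: [0.6232, 0.1688, 0.276]
eef_rot: [0.072, 0.997, -0.001, -0.001]
wrist_force: [-0.1, 0.3, -2.8]
grip_width: 0.542
finger_force: 30.0
```

```bash
cat > fit.py <<'E'
from h import *
from scipy.optimize import differential_evolution as DE
np.set_printoptions(precision=4,suppress=True)
s=state();print(s["tool_pos"],s["time_s"],s["wrist_force"],s["grip_width"])
w=wcam();np.savez("w7.npz",**w)
print([(np.round(b["xy"]).tolist(),round(b["confidence"],2),atz(w,b["xy"],.081)) for b in boxes_of("wrist","closed_tin1")][:6])
t=dict(np.load("t6.npz"))
L=[]
n=np.linspace(-1,1,200)
for x in (-.120,.120,-.114,.114,-.042,-.036,.036,.042): L.append(np.c_[0*n+x,n*.078])
for y in (-.081,.081,-.075,.075,-.003,.003): L.append(np.c_[n*.116,0*n+y])
M=np.vstack(L)
def grad(c,sg):
    g=cv2.GaussianBlur(c["color"],(0,0),sg).astype(np.float32)
    G=sum(np.hypot(cv2.Sobel(g[...,i],5,1,0),cv2.Sobel(g[...,i],5,0,1)) for i in range(3))
    return np.minimum(G,np.percentile(G,95))/np.percentile(G,95)
def cost(p,im):
    ca,sa=np.cos(p[2]),np.sin(p[2])
    X=np.c_[M@np.array([[ca,sa],[-sa,ca]])+p[:2],np.full(len(M),.034)]
    r=0
    for c,G,rows in im:
        q=(X@c["R"].T+c["t"])@c["K"].T;q=(q[:,:2]/q[:,2:]).astype(np.float32)
        v=cv2.remap(G,q[:,:1],q[:,1:],cv2.INTER_LINEAR)[:,0]
        ok=(q[:,1]>2)&(q[:,1]<rows)&(q[:,0]>2)&(q[:,0]<557)
        r-=v[ok].mean() if ok.sum()>300 else 0
    return r
B=[(.58,.615),(.165,.197),(.14,.21)]
T=(t,grad(t,.7),418);W=(w,grad(w,1),225)
for n,im in (("top",[T]),("wrist",[W]),("both",[T,W])):
    r=DE(cost,B,args=(im,),seed=1,tol=1e-6);p=r.x
    R=np.array([[np.cos(p[2]),-np.sin(p[2])],[np.sin(p[2]),np.cos(p[2])]])
    print(n,p,r.fun,"a",R@[-.078,.039]+p[:2],"b",R@[0,-.039]+p[:2])
E
python3 fit.py
```

```text
[0.6232 0.1688 0.276 ] 20.9167 [-0.1041  0.2519 -2.8304] 0.5421384284819172
[([318.0, 148.0], 0.85, array([0.5797, 0.2184, 0.081 ])), ([340.0, 209.0], 0.67, array([0.6509, 0.236 , 0.081 ])), ([233.0, 109.0], 0.65, array([0.5265, 0.134 , 0.081 ]))]
top [0.5925 0.1813 0.1741] -0.6268726587295532 a [0.5089 0.2061] b [0.5993 0.1428]
wrist [0.5951 0.1833 0.1749] -0.7372605204582214 a [0.5115 0.2081] b [0.6019 0.1449]
both [0.5949 0.1829 0.173 ] -1.3057630062103271 a [0.5113 0.2079] b [0.6016 0.1445]
```

Both fits agree: the crate is at (0.595, 0.183) with yaw 0.173, and cell a is at (0.511, 0.208). I'll turn the grip to the cell's diagonal, clear of the neighbouring tins, and go over cell a.

Call:
{"name": "drive_tool", "arguments": {
  "increments": [
    [0.4, -10, 3, 0, 0.12],
    [0.4, -30, 9, 0, 0.24],
    [0.4, -50, 15, 0, 0.36],
    [0.4, -70, 21, 0, 0.48],
    [0.4, -90, 27, 0, 0.6],
    [0.4, -105, 31, 0, 0.72],
    [0.4, -115, 34, 0, 0.84],
    [0.4, -115, 34, 0, 0.96],
    [0.4, -115, 34, 0, 1.08],
    [0.4, -115, 34, 0, 1.1],
    [0.4, -115, 34, 0, 1.1],
    [0.4, -115, 34, 0, 1.1]
  ]
}}

```text
time_s: 22.02
tool_pos: [0.5086, 0.2034, 0.2767]
eef_rot: [-0.459, 0.888, -0.0, 0.0]
wrist_force: [0.0, -0.7, -2.7]
grip_width: 0.543
finger_force: 30.0
```

Call:
{"name": "drive_tool", "arguments": {
  "increments": [
    [0.4, 0, 0, -15, 0],
    [0.4, 0, 0, -35, 0],
    [0.4, 0, 0, -60, 0],
    [0.4, 0, 0, -80, 0],
    [0.4, 0, 0, -100, 0],
    [0.4, 0, 0, -115, 0],
    [0.4, 0, 0, -125, 0],
    [0.4, 0, 0, -130, 0],
    [0.4, 0, 0, -130, 0],
    [0.4, 0, 0, -130, 0]
  ]
}}

```text
time_s: 22.85
tool_pos: [0.5092, 0.2042, 0.1471]
eef_rot: [-0.46, 0.888, -0.0, 0.001]
wrist_force: [0.7, -0.6, -2.2]
grip_width: 0.542
finger_force: 30.0
```

```bash
python3 - <<'E'
from h import *
np.set_printoptions(precision=4,suppress=True)
s=state();print(s["tool_pos"],Ro.from_quat(s["eef_rot"]).as_matrix()[:,1],s["wrist_force"],s["joint_pos"])
z=s["tool_pos"][2]-.0666
for n in("scene","top"):
    c=camera(n);print(n,"exp tin mid/lid",proj(c,(.511,.208,z+.037)),proj(c,(.511,.208,z+.075)))
    for th in ("tin","lid_top","closed_tin1"): print(th,[(np.round(b["xy"]).tolist(),round(b["confidence"],2)) for b in boxes_of(n,th)][:6])
E
```

```text
[0.5092 0.2042 0.1471] [-0.8172  0.5763 -0.0006] [ 0.6745 -0.5627 -2.1575] [ 0.3604  0.3473  1.7549  0.      1.0383 -2.1669]
scene exp tin mid/lid [329.2884 251.5811] [330.394  239.6401]
tin [([306.0, 234.0], 0.78), ([330.0, 250.0], 0.63), ([306.0, 184.0], 0.52)]
lid_top [([332.0, 240.0], 0.53), ([305.0, 181.0], 0.4)]
closed_tin1 [([306.0, 253.0], 0.96), ([304.0, 289.0], 0.77), ([260.0, 287.0], 0.6), ([403.0, 342.0], 0.19)]
top exp tin mid/lid [209.1901 225.5359] [206.5157 224.0459]
tin [([283.0, 249.0], 0.83), ([337.0, 290.0], 0.72)]
lid_top [([286.0, 254.0], 0.64), ([336.0, 291.0], 0.57)]
closed_tin1 [([230.0, 166.0], 0.81), ([242.0, 224.0], 0.79), ([203.0, 174.0], 0.55)]
```

The scene view sees the tin at (330,250), expected at (329,252). Setting it down.

Call:
{"name": "drive_tool", "arguments": {
  "increments": [
    [0.4, 0, 0, -12, 0],
    [0.4, 0, 0, -25, 0],
    [0.4, 0, 0, -38, 0],
    [0.4, 0, 0, -50, 0],
    [0.4, 0, 0, -58, 0],
    [0.4, 0, 0, -64, 0],
    [0.4, 0, 0, -68, 0],
    [0.4, 0, 0, -71, 0],
    [0.4, 0, 0, -71, 0],
    [0.4, 0, 0, -71, 0]
  ]
}}

```text
time_s: 24.08
tool_pos: [0.5089, 0.2042, 0.0758]
eef_rot: [-0.461, 0.888, 0.0, 0.0]
wrist_force: [0.9, -0.5, -2.4]
grip_width: 0.545
finger_force: 30.0
```

Call:
{"name": "drive_tool", "arguments": {
  "increments": [
    [0.4, 0, 0, -1, 0],
    [0.4, 0, 0, -2, 0],
    [0.4, 0, 0, -3, 0],
    [0.4, 0, 0, -3, 0],
    [0.4, 0, 0, -3, 0]
  ]
}}

```text
time_s: 24.5
tool_pos: [0.5087, 0.2042, 0.0726]
eef_rot: [-0.461, 0.888, 0.0, 0.0]
wrist_force: [0.2, 0.2, -1.6]
grip_width: 0.542
finger_force: 30.0
```

Call:
{"name": "drive_tool", "arguments": {
  "increments": [
    [0.4, 0, 0, -0.7, 0],
    [0.4, 0, 0, -1.4, 0],
    [0.4, 0, 0, -1.4, 0],
    [0.4, 0, 0, -1.4, 0]
  ]
}}

```text
time_s: 24.83
tool_pos: [0.5088, 0.2042, 0.0725]
eef_rot: [-0.461, 0.888, 0.0, 0.0]
wrist_force: [-2.7, -1.3, 8.2]
grip_width: 0.542
finger_force: 30.0
```

The tin is on the floor: z is as expected and the contact force is 8 N. I'll ease off, open a little and lift away.

Call:
{"name": "drive_tool", "arguments": {
  "increments": [
    [0.4, 0, 0, 1.2, 0],
    [0.4, 0, 0, 1.2, 0],
    [0.58, 0, 0, 1.2, 0],
    [0.62, 0, 0, 1.2, 0],
    [0.66, 0, 0, 1.2, 0],
    [0.68, 0, 0, 1.2, 0],
    [0.68, 0, 0, 1.2, 0],
    [0.68, 0, 0, 1.2, 0]
  ]
}}

```text
time_s: 25.5
tool_pos: [0.5086, 0.2041, 0.0722]
eef_rot: [-0.461, 0.888, 0.0, -0.0]
wrist_force: [-0.1, -0.0, 0.0]
grip_width: 0.681
finger_force: 0.0
```

Call:
{"name": "drive_tool", "arguments": {
  "increments": [
    [0.68, 0, 0, 5, 0],
    [0.68, 0, 0, 15, 0],
    [0.68, 0, 0, 35, 0],
    [0.68, 0, 0, 70, 0],
    [0.68, 0, 0, 110, 0],
    [0.68, 0, 0, 150, 0],
    [0.68, -40, 0, 190, 0],
    [0.68, -80, 20, 210, 0],
    [0.68, -100, 60, 210, 0],
    [0.68, -100, 100, 210, 0],
    [0.68, -100, 140, 210, 0],
    [0.68, -100, 140, 210, 0]
  ]
}}

```text
time_s: 26.5
tool_pos: [0.4077, 0.3488, 0.284]
eef_rot: [-0.462, 0.887, 0.002, 0.002]
wrist_force: [0.5, 0.5, 0.2]
grip_width: 0.677
finger_force: 0.0
```

```bash
python3 - <<'E'
from h import *
np.set_printoptions(precision=4,suppress=True)
s=state();print(s["tool_pos"],s["grip_width"],s["wrist_force"],s["time_s"])
cs={n:camera(n) for n in("scene","top")}
for n,c in cs.items():
    print(n,"exp mid/lid",proj(c,(.511,.208,.043)),proj(c,(.511,.208,.081)),"proud",proj(c,(.511,.208,.087)),"treadle",proj(c,(.567,-.265,.1)))
    for th in ("lid_top","closed_tin1","treadle_pad"): print(th,[(np.round(b["xy"],1).tolist(),round(b["confidence"],2)) for b in boxes_of(n,th)][:6])
    o=cv2.imread(f"pics/{n}0.png"); d=cv2.absdiff(o,c["color"]).max(2)
    # treadle region change against the start picture
    u,v=map(int,proj(c,(.567,-.265,.1)));print("treadle diff",(d[v-12:v+13,u-10:u+11]>45).mean())
E
```

```text
[0.4077 0.3488 0.284 ] 0.6769321046584865 [0.4794 0.4511 0.245 ] 26.5
scene exp mid/lid [327.2307 273.8052] [328.2635 262.6504] proud [328.4298 260.8539] treadle [215.7251 176.6802]
lid_top [([328.3, 262.2], 0.51), ([312.0, 218.4], 0.51), ([410.1, 276.2], 0.29)]
closed_tin1 [([307.8, 254.9], 0.91), ([260.3, 287.4], 0.85), ([284.1, 303.0], 0.73), ([306.9, 287.6], 0.68)]
treadle_pad [([215.0, 181.9], 0.83)]
treadle diff 0.0
top exp mid/lid [213.9735 228.201 ] [211.6033 226.8805] proud [211.2158 226.6646] treadle [385.7077 201.3343]
lid_top [([210.3, 224.8], 0.69), ([201.0, 177.3], 0.53), ([285.5, 252.2], 0.46), ([338.6, 293.4], 0.45)]
closed_tin1 [([205.1, 173.6], 0.84), ([241.4, 222.9], 0.78), ([210.5, 200.6], 0.76), ([231.3, 170.4], 0.55)]
treadle_pad [([387.1, 196.0], 0.75)]
treadle diff 0.0
```

Everything checks: the tin's lid is within about 2 px of the expected spot in both views, the closed tins haven't moved, and the treadle looks the same as at the start. Handing in.

```bash
python3 -c "
from rig import *
print(sign_off())"
```

```text
the job is handed in; nothing more can be done
None
```

The job is handed in, with no verdict returned: the tin was pushed home in the V-stop, the treadle pressed to its stop and released, and the tin set down upright in free cell a (front-left), with about 27 s of the 69 s used; the lid being home is inferred from the treadle reaching its stop and the camera views, not measured directly.

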